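# Return the viscometer spindles to their bored sockets

### The arm

A 6-joint arm with a two-finger parallel gripper is mounted at the origin on a cart in front of the work surface, level with it; the furniture and walls round the work are solid. World frame = base frame: x ahead of the robot, y to its left, z up, the work surface at z = 0. Lengths are in m, angles in rad, forces in N, time in s.
With the tool pointing down it reaches from about 0.225 to 0.725 m from the base axis. Payload 3.1 kg.
Tool frame: the origin (TCP) lies on the front face of the gripper's body, between the roots of the fingers; the fingertips stand 73 mm ahead of it and the grasp point (between the pads) lies 54 mm ahead of it; z points along the fingers, y is the line along which they close (so a half turn about z gives the same grasp; the last joint's range is limited). The gripper opens to 85 mm and grips with 20 to 120 N. Pads are 22 mm wide; open, the fingers measure 114 mm over their backs; the gripper's body (76 mm by 85 mm) begins 54 mm behind the grasp point. The pads swing forward as they close: fully open they stand 13 mm farther back than shut.
Start: joints at [-1.305, 0.048, 0.099, 1.622, 0, 1.443], TCP at [0.201, -0.485, 0.304] pointing down, gripper open.
Joint ranges: [-2.91, 2.91], [-0.99, 1.94], [-1.21, 1.42], [-2.12, 2.29], [-1.49, 1.47], [-3.14, 3.14]. Speed limits (rad/s): [2.79, 2.79, 3.14, 3.14, 3.14, 3.14].

### API

Orientations are given as a unit quaternion [w, x, y, z].
In Python, from station import status, snapshot, env gives the robot as it stands.
- The arm moves only by the tool drive_tool, never from a script. Its argument "deltas" is a list of rows, each an object with "jaw": the finger opening in m, from 0 to 0.0854; "linear": the shift along the world's x, y, z in m, a list of three; "spin": the turn about the world's z in rad. In form: [{"jaw": jaw, "linear": [tx, ty, tz], "spin": spin}, ...]. A call has 1 to 5 rows; each row shifts and turns the commanded pose from where the row before left it; what a row does not reach is not made up. A row lasts 1/10 s, in which the tool goes at most 50 mm and 8.59 degrees, less where a joint would pass 70% of its speed; a pose out of reach is approached as far as the arm can. A call with a gripper value outside its range is refused whole. The fingers move at their own pace and stop on an object; "grip_force" is the grip in N (left out, the last holds). Time passes only in rows, so rows that do not move let the fingers close. It gives the time, the measured TCP pose, the force, the opening and the grip force at its end, in the units of the state.
- status.read_state(): the state, without advancing time (a new reading comes with each control period).
- snapshot(name): name is "side" or "top" or "wrist"; returns a dict with "image" (384x512x3 uint8, red, green, blue), "fx", "fy", "cx", "cy" (pixels), "R" (3x3) and "t" (3): a world point X has camera coordinates R X + t; the wrist camera has in their place "hand_eye" (4x4, takes a point from camera to tool coordinates, whose origin is the TCP and whose axes are the flange's). Camera axes: x right, y down, z forward; pixel columns grow to the right and rows downward; lengths in m; the calibration is good to about 2 mm. A picture is of the moment at which its call begins: read the wrist's pose just before it. There is no depth.
- env.job_done(): hands the job in; it is judged then, once.
The state is a dict: "time": time; "joints": joint angles; "joint_vel": joint speeds; "joint_torque": joint torques, N m; "tool_pos": TCP position; "orientation": TCP orientation; "wrist_force": force on the tool from outside, world axes, zero at the start; "ft_torque": the same for the moment, N m; "finger_gap": opening from 0.0 (shut) to 1.0 (fully open); "finger_force": force on a finger pad.
Only numpy, scipy, OpenCV 4.12 (cv2) and the standard library are available. Lean on these libraries where they do the work, as an engineer would, in place of code of your own. Each camera call takes 0.05 s, during which the arm holds its last target. There are 200 camera calls.

### The job

The four rinsed viscometer spindles stand drying on the worktop. Put each one upright into the socket of the spindle stand whose bore fits its foot, fully down on the socket's floor, without letting any spindle fall over. Leave the beaker and the sample jar that stand among them where they are.

Things in the scene. Friction and masses are not known exactly. Their poses are not given: they have to be found in the camera images.
- spindle_wide_disc: stainless viscometer spindle with the widest foot: a flat disc 47 mm in diameter and 7 mm thick under a thin rod, 115 mm tall in all, about 70 g. It stands upright on its foot; origin at the centre of the underside, z up along the rod. The steel grip sleeve near the top of the rod (14 mm diameter, 27 mm long, with dark knurl lines) is the place to hold it: from 86 to 113 mm above the origin. The bare rod is 6 mm thick.
- spindle_small_disc: stainless viscometer spindle with a small flat disc foot 35 mm in diameter and 5 mm thick under a thin rod, 115 mm tall in all, about 70 g. It stands upright on its foot; origin at the centre of the underside, z up along the rod. The steel grip sleeve near the top of the rod (14 mm diameter, 27 mm long, with dark knurl lines) is the place to hold it: from 86 to 113 mm above the origin. The bare rod is 6 mm thick.
- spindle_bob: stainless viscometer spindle with a short thick bob as foot, 27 mm in diameter and 24 mm tall, under a thin rod, 115 mm tall in all, about 70 g. It stands upright on its foot; origin at the centre of the underside, z up along the rod. The steel grip sleeve near the top of the rod (14 mm diameter, 27 mm long, with dark knurl lines) is the place to hold it: from 86 to 113 mm above the origin. The bare rod is 6 mm thick.
- spindle_cylinder: stainless viscometer spindle whose foot is a slim cylinder 19 mm in diameter and 69 mm tall, under a short thin rod, 125 mm tall in all, about 70 g. It stands upright on its foot; origin at the centre of the underside, z up along the rod. The steel grip sleeve near the top of the rod (14 mm diameter, 27 mm long, with dark knurl lines) is the place to hold it: from 96 to 123 mm above the origin. The bare rod is 6 mm thick.
- socket_wide_disc: white round socket with the widest bore of the four on the square aluminium spindle stand (168 mm square, deck 14 mm above the worktop, sockets 76 mm apart in a two by two square). Fixed on the stand's deck. Origin at the centre of its underside, z up; the bore is on the z axis. Outside diameter 70 mm; bore floor (black pad) 5 mm above the origin, bore diameter 52 mm, total height 24 mm, the top 8 mm a funnel-shaped chamfer 66 mm wide at the mouth.
- socket_small_disc: white round socket with the second widest bore on the spindle stand. Fixed on the stand's deck. Origin at the centre of its underside, z up; the bore is on the z axis. Outside diameter 70 mm; bore floor (black pad) 5 mm above the origin, bore diameter 41 mm, total height 24 mm, the top 8 mm a funnel-shaped chamfer 55 mm wide at the mouth.
- socket_bob: white round socket with the third widest bore on the spindle stand. Fixed on the stand's deck. Origin at the centre of its underside, z up; the bore is on the z axis. Outside diameter 70 mm; bore floor (black pad) 5 mm above the origin, bore diameter 32 mm, total height 30 mm, the top 8 mm a funnel-shaped chamfer 46 mm wide at the mouth.
- socket_cylinder: white round socket with the narrowest bore on the spindle stand, and the tallest. Fixed on the stand's deck. Origin at the centre of its underside, z up; the bore is on the z axis. Outside diameter 70 mm; bore floor (black pad) 5 mm above the origin, bore diameter 24 mm, total height 42 mm, the top 8 mm a funnel-shaped chamfer 38 mm wide at the mouth.
- beaker: small clear glass beaker, 57 mm wide and 71 mm tall, standing among the spindles; origin at the centre of its underside. Not to be moved.
- sample_jar: brown sample jar with a white screw lid, 53 mm wide and 70 mm tall, standing among the spindles; origin at the centre of its underside. Not to be moved.
Mind the look-alikes: they are no part of the job. What is shaped like the spindle_small_disc but orange is not meant.

How it is judged:
By the outcome, as a careful person would: the job done as asked, in the order asked, and still so for the second after the job is handed in, with the robot touching nothing.
It also fails if it takes over 91 s, if anything falls off the work surface, if the arm or the gripper's body presses on something with over 40 N, if the wrist force passes 120 N, or if a joint passes its speed limit or range.

## Working session

There is one attempt and no reset: what is moved stays moved. The work goes in short steps, Python scripts to look and compute and a tool call to move; the robot and the scene stay as the last step left them, time stands still between calls to the robot, and variables do not carry over. Pictures are saved under pics/ and viewed, at most 14 in all, crops included, and the job is handed in when it is done.

Besides the shell and the picture viewer there is one more tool, called after "Emit:" as name(argument=value, ...) on one line, values as JSON. drive_tool: Moves the arm, as the interface text tells. Its arguments: {"type":"object","properties":{"deltas":{"type":"array"},"grip_force":{"type":"number"}},"required":["deltas"]}

```bash
mkdir -p pics; cat > h.py <<'E'
import numpy as np, cv2
from station import status, snapshot, env
def ray(s,u,v):
    d=np.array([(u-s['cx'])/s['fx'],(v-s['cy'])/s['fy'],1.]); R=np.array(s['R']);t=np.array(s['t'])
    return -R.T@t, R.T@d
def plane(s,u,v,z):
    o,d=ray(s,u,v); return o+d*(z-o[2])/d[2]
def proj(s,X):
    c=np.array(s['R'])@np.array(X)+np.array(s['t']); return c[0]/c[2]*s['fx']+s['cx'],c[1]/c[2]*s['fy']+s['cy']
E
python3 - <<'E'
from h import *
import pickle
print(status.read_state())
for n in ['top','side']:
    s=snapshot(n); pickle.dump(s,open(n+'.pkl','wb'))
    print(n,s['fx'],s['cx'],s['cy'],np.round(-np.array(s['R']).T@np.array(s['t']),3),np.round(s['R'],3).tolist())
    cv2.imwrite(f'pics/{n}0.png',cv2.resize(s['image'][:,:,::-1],(800,600),interpolation=cv2.INTER_CUBIC))
E
```

```text
{'time': 0.0, 'joints': array([-1.30480066e+00,  4.87247411e-02,  9.75900683e-02,  1.62194744e+00,
        2.96975437e-05,  1.44299681e+00]), 'joint_vel': array([-1.05761840e-03, -1.91015660e-03, -7.42121815e-04, -2.28418254e-03,
       -5.04578764e-05, -6.85742142e-04]), 'joint_torque': array([-6.28217203e-04, -3.38778877e+01,  3.20016682e+01,  2.00037332e-02,
       -1.87143314e-04,  6.01990052e-06]), 'tool_pos': array([ 0.20132306, -0.48440502,  0.30272656]), 'orientation': array([-1.14118874e-03,  9.80677577e-01,  1.95627668e-01, -6.40954057e-05]), 'wrist_force': array([ 0.50116286,  0.8107973 , -0.02795658]), 'ft_torque': array([-0.01275266, -0.04187906,  0.00870096]), 'finger_force': 0.0, 'finger_gap': 0.9973162106632127}
top 497.7559972504713 259.5005215332863 185.019947389819 [ 0.38  -0.118  1.068] [[0.021, -0.999, 0.027], [-0.987, -0.025, -0.156], [0.157, -0.023, -0.987]]
side 491.7438727872663 256.6041785043685 183.53600395943536 [1.361 0.541 0.658] [[-0.644, 0.765, -0.005], [0.38, 0.314, -0.87], [-0.664, -0.563, -0.493]]
```

View pics/top0.png

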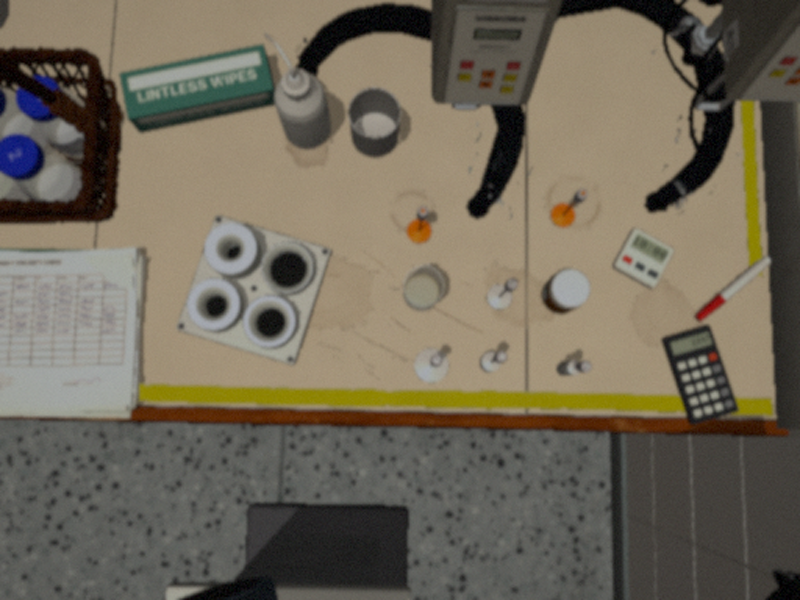

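View pics/side0.png

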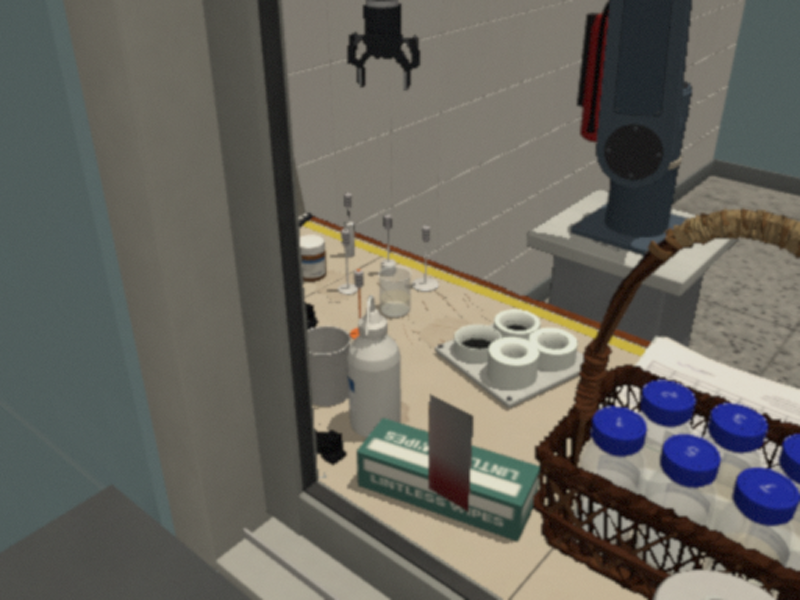

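The top view (800×600) shows the wide-disc spindle foot at (432,365), bob at (490,362), cylinder at (570,368) and small disc at (500,297). The orange decoys are at (419,232) and (563,214), the beaker at (425,287) and the jar at (567,290). The stand's corner screws are at (218,219), (328,250), (291,360) and (181,326). The side view shows all the spindles standing.

```bash
python3 - <<'E'
from h import *
import pickle
s=pickle.load(open('top.pkl','rb')); k=.64
f=lambda u,v,z: np.round(plane(s,u*k,v*k,z),3)
c=[f(*p,.014) for p in [(218,219),(328,250),(291,360),(181,326)]]
print('corners',c,'centre',np.mean(c,0), f(254,288,.014))
for n,(u,v),z in [('wide',(432,365),.004),('small',(500,297),.003),('bob',(490,362),.012),('cyl',(567,369),.03),('beaker',(424,290),.03),('jar',(569,284),.07)]: print(n,f(u,v,z))
for n,p,z in [('wide',(441,352),.115),('small',(511,284),.115),('bob',(500,349),.115),('cyl',(583,366),.125)]: print('top',n,f(*p,z))
for n,p,z in [('A',(232,240),.056),('B',(290,265),.038),('C',(215,300),.044),('D',(271,318),.038)]: print(n,f(*p,z))
I=s['image']
g=I.max(2)
roi=np.zeros_like(g);roi[138:235,110:215]=1
m=((g<70)&(roi>0)).astype(np.uint8)
n,l,st,ce=cv2.connectedComponentsWithStats(m)
for i in range(1,n):
    if st[i,4]>15: print(st[i],ce[i]/k)
w=snapshot('wrist'); print(np.round(w['hand_eye'],3), w['fx'],w['cx'],w['cy'])
crop=I[130:250,105:265,::-1]; crop2=I[160:250,250:400,::-1]
a=cv2.resize(crop,(800,600),interpolation=cv2.INTER_CUBIC); b=cv2.resize(crop2,(800,480),interpolation=cv2.INTER_CUBIC)
cv2.imwrite('pics/c1.png',a);cv2.imwrite('pics/c2.png',b)
E
```

```text
corners [array([0.638, 0.119, 0.014]), array([ 0.599, -0.035,  0.014]), array([0.446, 0.009, 0.014]), array([0.488, 0.159, 0.014])] centre [0.54275 0.063   0.014  ] [0.543 0.064 0.014]
wide [ 0.444 -0.182  0.004]
small [ 0.541 -0.275  0.003]
bob [ 0.45  -0.26   0.012]
cyl [ 0.442 -0.361  0.03 ]
beaker [ 0.544 -0.168  0.03 ]
jar [ 0.55  -0.355  0.07 ]
top wide [ 0.454 -0.186  0.115]
top small [ 0.541 -0.272  0.115]
top bob [ 0.459 -0.258  0.115]
top cyl [ 0.44  -0.358  0.125]
A [0.6   0.089 0.056]
B [0.572 0.013 0.038]
C [0.521 0.109 0.044]
D [0.5   0.035 0.038]
[144 157  10   8  57] [232.04495614 251.28837719]
[173 161  23  23 413] [287.38271792 268.88241525]
[131 189  14  14 147] [215.0297619  305.44217687]
[164 198  18  18 261] [269.71982759 322.26412835]
[[ 0.    -0.956 -0.292  0.074]
 [ 1.    -0.     0.     0.   ]
 [-0.    -0.292  0.956 -0.071]
 [ 0.     0.     0.     1.   ]] 318.985622131739 251.6220994156182 188.30808084186063
```

View pics/c1.png

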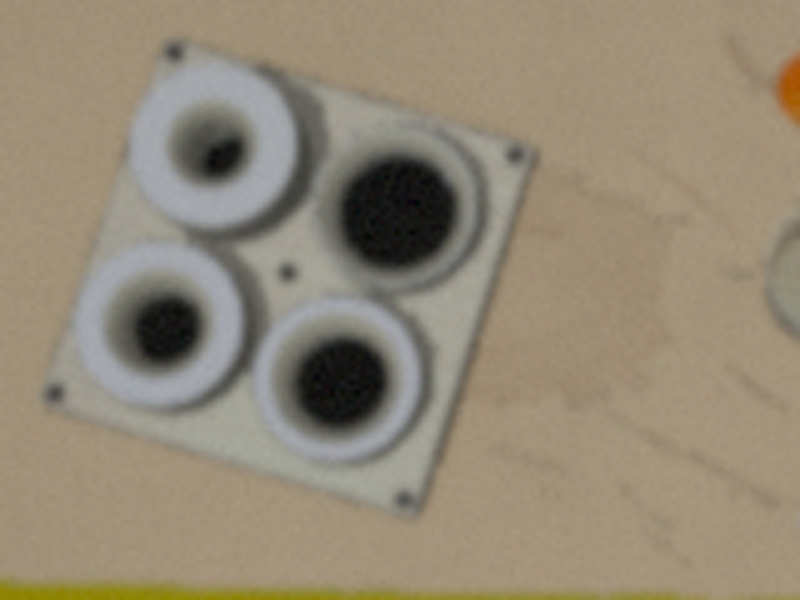

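View pics/c2.png

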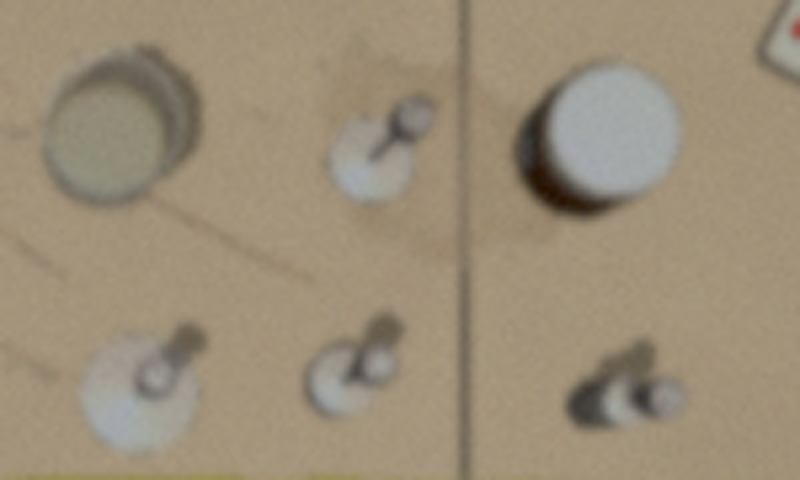

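The crops show bore sizes B (upper right, widest) > D (lower right) > C (lower left) > A (upper left, narrowest and tallest). In crop 2 the sleeve tops are at wide (157,376), small (413,114), bob (379,363) and cylinder (664,397).

```bash
python3 - <<'E'
from h import *
import pickle
s=pickle.load(open('top.pkl','rb'))
q=600/90/1.25
f1=lambda u,v,z: plane(s,105+(u+.5)/5-.5,130+(v+.5)/5-.5,z)
f2=lambda u,v,z: plane(s,250+(u+.5)*150/800-.5,160+(v+.5)*90/480-.5,z)
c=np.array([f1(*p,.014) for p in [(174,51),(515,154),(404,498),(54,393)]])
ctr=c.mean(0); A,Br,Dd,Cc=c
ex=((A-Cc)+(Br-Dd)); ex/=np.linalg.norm(ex); ey=((A-Br)+(Cc-Dd)); ey/=np.linalg.norm(ey)
print(ctr,f1(288,272,.014),ex@ey,np.arctan2(ex[1],ex[0]),'sides',[np.linalg.norm(c[i]-c[i-1]) for i in range(4)])
for n,a,b in [('A cyl',1,1),('B wide',1,-1),('C bob',-1,1),('D small',-1,-1)]: print(n,np.round(ctr+.038*(a*ex+b*ey),4)[:2])
for n,u,v,z in [('A',212,143,.056),('B',404,208,.038),('C',160,324,.044),('D',339,380,.038)]: print(n,np.round(f1(u,v,z),4))
for n,p,z,p2,z2 in [('wide',(157,376),.113,(139,391),.006),('small',(413,114),.113,(371,159),.005),('bob',(379,363),.113,(341,380),.018),('cyl',(664,397),.123,(620,401),.069)]: print(n,np.round(f2(*p,z),4),np.round(f2(*p2,z2),4))
E
```

```text
[0.54363744 0.06516844 0.014     ] [0.54362962 0.06481575 0.014     ] -0.0007446102602771676 -0.2700464051804488 sides [np.float64(0.15528577468281146), np.float64(0.1543220308229931), np.float64(0.15456204263704318), np.float64(0.15470707008183737)]
A cyl [0.5904 0.0917]
B wide [0.5702 0.0184]
C bob [0.5171 0.1119]
D small [0.4969 0.0387]
A [0.5901 0.0915 0.056 ]
B [0.5683 0.0137 0.038 ]
C [0.5159 0.111  0.044 ]
D [0.4952 0.0373 0.038 ]
wide [ 0.4446 -0.1798  0.113 ] [ 0.4457 -0.1796  0.006 ]
small [ 0.5425 -0.2722  0.113 ] [ 0.5419 -0.2725  0.005 ]
bob [ 0.4511 -0.2599  0.113 ] [ 0.4511 -0.2589  0.018 ]
cyl [ 0.4406 -0.3605  0.123 ] [ 0.4422 -0.3577  0.069 ]
```

Emit:
drive_tool(deltas=[{"jaw": 0.05,"linear": [0.03,0.016,0],"spin": 0.147},{"jaw": 0.05,"linear": [0.03,0.016,0],"spin": 0.147},{"jaw": 0.05,"linear": [0.03,0.016,0],"spin": 0.147},{"jaw": 0.05,"linear": [0.03,0.016,0],"spin": 0.147},{"jaw": 0.05,"linear": [0.03,0.016,0],"spin": 0.147}], grip_force=50)

```text
time: 0.65
tool_pos: [0.3524, -0.4039, 0.3034]
orientation: [-0.0, 0.843, 0.537, -0.0]
wrist_force: [0.5, -1.1, -0.7]
finger_gap: 0.584
finger_force: 0.0
```

Emit:
drive_tool(deltas=[{"jaw": 0.05,"linear": [0.03,0.016,-0.01],"spin": 0.147},{"jaw": 0.05,"linear": [0.03,0.016,-0.01],"spin": 0.147},{"jaw": 0.05,"linear": [0.03,0.016,-0.01],"spin": 0.147},{"jaw": 0.05,"linear": [0,0,0],"spin": 0},{"jaw": 0.05,"linear": [0,0,0],"spin": 0}])

```text
time: 1.15
tool_pos: [0.4416, -0.3561, 0.2729]
orientation: [-0.001, 0.707, 0.707, -0.0]
wrist_force: [-0.2, -1.3, -0.6]
finger_gap: 0.589
finger_force: 0.0
```

```bash
cat >> h.py <<'E'
from scipy.spatial.transform import Rotation as Ro
def wrist():
    st=status.read_state(); w=snapshot('wrist'); H=np.array(w['hand_eye']); q=st['orientation']
    R=Ro.from_quat([q[1],q[2],q[3],q[0]]).as_matrix()
    Rc=R@H[:3,:3]; tc=R@H[:3,3]+st['tool_pos']
    w['R']=Rc.T; w['t']=-Rc.T@tc; return w,st
def yaw(st):
    q=st['orientation'];return 2*np.arctan2(q[2],q[1])
E
python3 - <<'E'
from h import *
import pickle
w,st=wrist(); pickle.dump(w,open('w1.pkl','wb'))
print(st['time'],st['tool_pos'],yaw(st),st['joints'],st['finger_gap'])
for X in [(.441,-.3595,.123),(.4508,-.2595,.113),(.5423,-.2723,.113)]: print(proj(w,X))
cv2.imwrite('pics/w1.png',w['image'][:,:,::-1])
E
```

```text
1.15 [ 0.44156951 -0.35612275  0.27293542] 1.5704151335980798 [-7.96628270e-01  1.55528847e-01  1.53586992e-01  1.57096114e+00
 -6.16302360e-04  7.74549899e-01] 0.5885762956307343
(np.float64(251.3550972572679), np.float64(201.90489795499118))
(np.float64(265.85526500509263), np.float64(56.61994679551938))
(np.float64(399.34757802748345), np.float64(76.71012362223178))
```

View pics/w1.png

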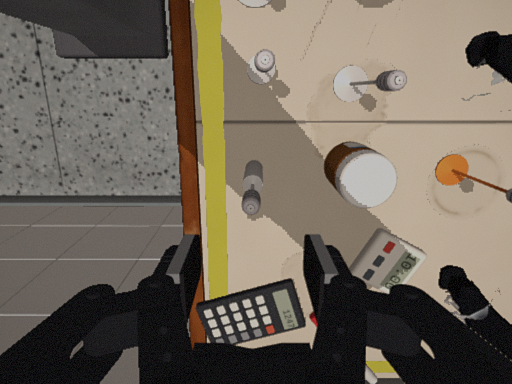

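The wrist view shows the cylinder's sleeve top at (251,206), predicted (251,202); bob (264,58) and small disc (397,77) also match the prediction. Cylinder y is therefore about -0.361.

Emit:
drive_tool(deltas=[{"jaw": 0.05,"linear": [-0.0005,-0.005,0],"spin": 0},{"jaw": 0.05,"linear": [0,0,-0.035],"spin": 0},{"jaw": 0.05,"linear": [0,0,-0.035],"spin": 0},{"jaw": 0.05,"linear": [0,0,-0.026],"spin": 0},{"jaw": 0.05,"linear": [0,0,-0.01],"spin": 0}])

```text
time: 1.7
tool_pos: [0.4387, -0.3617, 0.1648]
orientation: [-0.003, 0.708, 0.706, -0.0]
wrist_force: [-0.4, 0.9, -0.4]
finger_gap: 0.586
finger_force: 0.0
```

Emit:
drive_tool(deltas=[{"jaw": 0.0,"linear": [0,0,0],"spin": 0},{"jaw": 0.0,"linear": [0,0,0],"spin": 0},{"jaw": 0.0,"linear": [0,0,0],"spin": 0},{"jaw": 0.0,"linear": [0,0,0],"spin": 0},{"jaw": 0.0,"linear": [0,0,0],"spin": 0}], grip_force=50)

```text
time: 2.2
tool_pos: [0.4418, -0.3628, 0.1703]
orientation: [0.002, 0.707, 0.707, -0.0]
wrist_force: [0.2, 0.2, 4.9]
finger_gap: 0.142
finger_force: 49.3
```

Emit:
drive_tool(deltas=[{"jaw": 0.0,"linear": [0,0,0.015],"spin": 0},{"jaw": 0.0,"linear": [0,0,0.03],"spin": 0},{"jaw": 0.0,"linear": [0,0,0.035],"spin": 0},{"jaw": 0.0,"linear": [0,0,0.035],"spin": 0},{"jaw": 0.0,"linear": [0,0,0.025],"spin": 0}])

```text
time: 2.7
tool_pos: [0.4411, -0.3618, 0.3115]
orientation: [0.001, 0.707, 0.707, 0.0]
wrist_force: [0.0, -0.2, -0.0]
finger_gap: 0.142
finger_force: 48.9
```

Emit:
drive_tool(deltas=[{"jaw": 0.0,"linear": [0.006,0.02,0],"spin": 0},{"jaw": 0.0,"linear": [0.013,0.04,0],"spin": 0},{"jaw": 0.0,"linear": [0.013,0.04,0],"spin": 0},{"jaw": 0.0,"linear": [0.013,0.04,0],"spin": 0},{"jaw": 0.0,"linear": [0.013,0.04,0],"spin": 0}])

```text
time: 3.2
tool_pos: [0.499, -0.1802, 0.3087]
orientation: [0.0, 0.708, 0.707, 0.0]
wrist_force: [1.1, 0.9, -1.1]
finger_gap: 0.144
finger_force: 48.8
```

Emit:
drive_tool(deltas=[{"jaw": 0.0,"linear": [0.013,0.04,0],"spin": 0},{"jaw": 0.0,"linear": [0.013,0.04,0],"spin": 0},{"jaw": 0.0,"linear": [0.013,0.04,0],"spin": 0},{"jaw": 0.0,"linear": [0.013,0.04,0],"spin": 0},{"jaw": 0.0,"linear": [0.013,0.04,0],"spin": 0}])

```text
time: 3.7
tool_pos: [0.564, 0.0201, 0.3087]
orientation: [0.0, 0.707, 0.707, 0.0]
wrist_force: [0.5, -0.3, -0.3]
finger_gap: 0.144
finger_force: 48.8
```

Emit:
drive_tool(deltas=[{"jaw": 0.0,"linear": [0.013,0.04,0],"spin": 0},{"jaw": 0.0,"linear": [0.007,0.02,0],"spin": 0},{"jaw": 0.0,"linear": [0.006,0.015,0],"spin": 0},{"jaw": 0.0,"linear": [0,0,0],"spin": 0},{"jaw": 0.0,"linear": [0,0,0],"spin": 0}])

```text
time: 4.2
tool_pos: [0.5898, 0.0927, 0.3081]
orientation: [0.0, 0.707, 0.707, -0.0]
wrist_force: [0.2, 0.7, -0.7]
finger_gap: 0.142
finger_force: 48.9
```

```bash
python3 - <<'E'
from h import *
w,st=wrist()
print(st['time'],st['tool_pos'],yaw(st),st['joints'],st['finger_gap'],st['wrist_force'])
for X in [(.5904,.0917,.056),(.5702,.0184,.038),(.5171,.1119,.044),(.4969,.0387,.038)]: print(proj(w,X))
cv2.imwrite('pics/w2.png',w['image'][:,:,::-1])
E
```

```text
4.2 [0.5898291  0.09273702 0.30807661] 1.5697283652349285 [ 4.39870668e-02  2.42123196e-01  3.23334221e-01  1.65248335e+00
 -7.79425072e-04  1.61585154e+00] 0.14181465501823398 [ 0.15032809  0.70345764 -0.69761186]
(np.float64(252.2208932572659), np.float64(166.61501051851158))
(np.float64(234.7833575832396), np.float64(224.79314948280452))
(np.float64(182.70954878027368), np.float64(145.41770001232743))
(np.float64(170.21320152811836), np.float64(208.4617297279682))
```

View pics/w2.png

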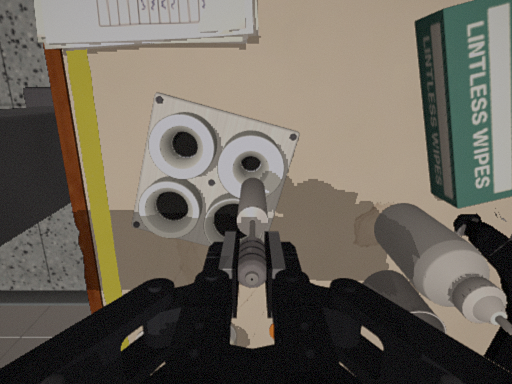

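The wrist view shows socket A's rim centred at about (252,165), C at (183,146) and D at (170,207), all within about 1 mm of the prediction. The held cylinder hangs straight, sleeve top at (251,278) and foot end at about (254,183).

```bash
python3 - <<'E'
from h import *
im=cv2.imread('pics/w2.png')
w,st=wrist()
p=st['tool_pos']
for dz,n in [(-.170,'foot'),(-.101,'cyltop'),(-.045,'top')]:
  for dy in (-.0095,0,.0095): print(n,dy,np.round(proj(w,p+[0,dy,dz]),1))
g=cv2.cvtColor(im,cv2.COLOR_BGR2GRAY)
print(g[170:236:2,252])
E
```

```text
foot -0.0095 [251.8 200.4]
foot 0 [251.8 189.1]
foot 0.0095 [251.7 177.5]
cyltop -0.0095 [252.  238.8]
cyltop 0 [251.9 224. ]
cyltop 0.0095 [251.9 208.8]
top -0.0095 [252.2 297.4]
top 0 [252.2 277.9]
top 0.0095 [252.2 257.5]
[ 73 107 113 118  70  70  77  79  82  85  87  93  93  96  96  99 100 103
 130 183 181 180 181 175 129  76  80  80  75  77  81  80  77]
```

```bash
python3 -c "
import cv2;i=cv2.imread('pics/w2.png')[120:300,190:310];cv2.imwrite('pics/w2c.png',cv2.resize(i,None,fx=3.3,fy=3.3,interpolation=cv2.INTER_CUBIC))"
```

```text
(no output)
```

View pics/w2c.png

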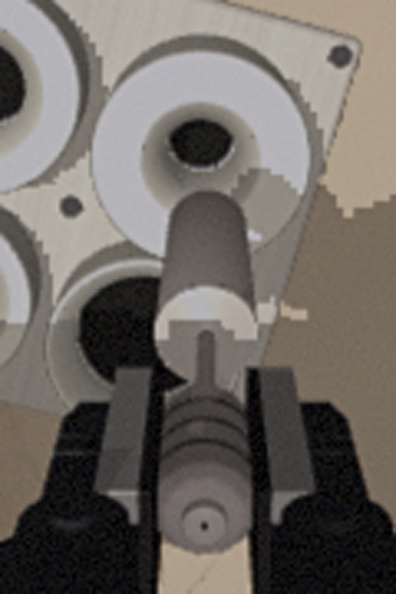

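The held spindle's foot edge is at row 178 (predicted 177.5), so it is centred in the hand. Lowering it.

Emit:
drive_tool(deltas=[{"jaw": 0.0,"linear": [0.0005,-0.001,0],"spin": 0},{"jaw": 0.0,"linear": [0,0,-0.035],"spin": 0},{"jaw": 0.0,"linear": [0,0,-0.035],"spin": 0},{"jaw": 0.0,"linear": [0,0,-0.012],"spin": 0},{"jaw": 0.0,"linear": [0,0,-0.008],"spin": 0}])

```text
time: 4.8
tool_pos: [0.5895, 0.0914, 0.2163]
orientation: [-0.001, 0.708, 0.706, -0.001]
wrist_force: [-0.9, -0.0, -0.4]
finger_gap: 0.14
finger_force: 48.9
```

Emit:
drive_tool(deltas=[{"jaw": 0.0,"linear": [0,0,-0.007],"spin": 0},{"jaw": 0.0,"linear": [0,0,-0.007],"spin": 0},{"jaw": 0.0,"linear": [0,0,-0.006],"spin": 0},{"jaw": 0.0,"linear": [0,0,-0.004],"spin": 0},{"jaw": 0.0,"linear": [0,0,0],"spin": 0}])

```text
time: 5.3
tool_pos: [0.5904, 0.0921, 0.1936]
orientation: [0.0, 0.707, 0.707, -0.0]
wrist_force: [-2.0, -2.3, -0.8]
finger_gap: 0.139
finger_force: 48.8
```

Emit:
drive_tool(deltas=[{"jaw": 0.0,"linear": [0,0,-0.002],"spin": 0},{"jaw": 0.0,"linear": [0,0,-0.002],"spin": 0},{"jaw": 0.0,"linear": [0,0,0],"spin": 0},{"jaw": 0.0,"linear": [0,0,0],"spin": 0}])

```text
time: 5.7
tool_pos: [0.5905, 0.0922, 0.1898]
orientation: [0.0, 0.707, 0.707, 0.0]
wrist_force: [-1.1, -1.4, -0.6]
finger_gap: 0.143
finger_force: 49.0
```

Emit:
drive_tool(deltas=[{"jaw": 0.0,"linear": [0,0,-0.001],"spin": 0},{"jaw": 0.0,"linear": [0,0,-0.001],"spin": 0},{"jaw": 0.0,"linear": [0,0,0],"spin": 0},{"jaw": 0.0,"linear": [0,0,0],"spin": 0}])

```text
time: 6.1
tool_pos: [0.5907, 0.0922, 0.1894]
orientation: [0.001, 0.707, 0.707, 0.001]
wrist_force: [-2.3, -2.3, 5.6]
finger_gap: 0.141
finger_force: 49.5
```

Emit:
drive_tool(deltas=[{"jaw": 0.04,"linear": [0,0,0],"spin": 0},{"jaw": 0.04,"linear": [0,0,0],"spin": 0},{"jaw": 0.04,"linear": [0,0,0],"spin": 0},{"jaw": 0.04,"linear": [0,0,0.02],"spin": 0},{"jaw": 0.04,"linear": [0,0,0.04],"spin": 0}])

```text
time: 6.6
tool_pos: [0.5883, 0.0923, 0.2435]
orientation: [-0.003, 0.707, 0.707, -0.003]
wrist_force: [0.2, -0.2, 0.0]
finger_gap: 0.469
finger_force: 0.0
```

Emit:
drive_tool(deltas=[{"jaw": 0.04,"linear": [-0.01,-0.02,0.01],"spin": 0},{"jaw": 0.04,"linear": [-0.016,-0.04,0],"spin": 0},{"jaw": 0.04,"linear": [-0.016,-0.04,0],"spin": 0},{"jaw": 0.04,"linear": [-0.016,-0.04,0],"spin": 0},{"jaw": 0.04,"linear": [-0.016,-0.04,0],"spin": 0}])

```text
time: 7.1
tool_pos: [0.5159, -0.0889, 0.2578]
orientation: [0.0, 0.707, 0.707, 0.0]
wrist_force: [0.2, -0.3, -0.2]
finger_gap: 0.466
finger_force: 0.0
```

Emit:
drive_tool(deltas=[{"jaw": 0.04,"linear": [-0.016,-0.04,0],"spin": 0},{"jaw": 0.04,"linear": [-0.016,-0.04,0],"spin": 0},{"jaw": 0.04,"linear": [-0.016,-0.04,0],"spin": 0},{"jaw": 0.04,"linear": [-0.012,-0.035,0],"spin": 0},{"jaw": 0.04,"linear": [-0.006,-0.017,0],"spin": 0}])

```text
time: 7.6
tool_pos: [0.4494, -0.2625, 0.2576]
orientation: [0.0, 0.709, 0.706, -0.0]
wrist_force: [0.4, 0.7, -0.1]
finger_gap: 0.465
finger_force: 0.0
```

Emit:
drive_tool(deltas=[{"jaw": 0.04,"linear": [0,0,0],"spin": 0},{"jaw": 0.04,"linear": [0,0,0],"spin": 0}])

```text
time: 7.8
tool_pos: [0.4505, -0.2597, 0.2577]
orientation: [-0.0, 0.708, 0.706, 0.0]
wrist_force: [-0.3, 0.5, -0.6]
finger_gap: 0.469
finger_force: 0.0
```

```bash
cat >> h.py <<'E'
def look(name,pts):
    w,st=wrist(); print(round(st['time'],2),np.round(st['tool_pos'],4),round(yaw(st),3),st['finger_gap'])
    for X in pts: print(X,np.round(proj(w,X),1))
    cv2.imwrite(f'pics/{name}.png',w['image'][:,:,::-1]); return w,st
E
python3 - <<'E'
from h import *
w,st=look('w3',[(.4505,-.26,.113),(.4446,-.1798,.113),(.5423,-.2723,.113),(.5904,.0917,.144)])
s=snapshot('top');cv2.imwrite('pics/t3.png',s['image'][:,:,::-1])
a=cv2.resize(w['image'],(448,336))[:,:,::-1]; b=cv2.resize(s['image'][130:250,105:265,::-1],(448,336))
cv2.imwrite('pics/m3.png',np.vstack([a[:,:],b])[:600] if 0 else np.hstack([cv2.resize(a,(400,300)),cv2.resize(b,(400,300))]))
E
```

```text
7.8 [ 0.4505 -0.2597  0.2577] 1.569 0.46889089102471576
(0.4505, -0.26, 0.113) [251.7 200.3]
(0.4446, -0.1798, 0.113) [242.3  82.3]
(0.5423, -0.2723, 0.113) [378. 216.]
(0.5904, 0.0917, 0.144) [ 714.1 -870.1]
```

View pics/m3.png

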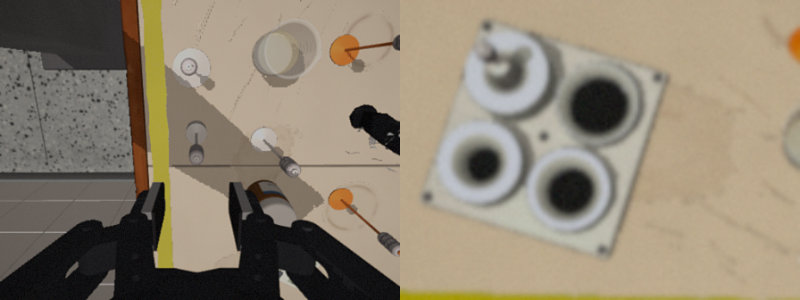

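Left half: bob sleeve top at about (251,202) in native pixels, as predicted. Right half: cylinder standing upright in socket A.

Emit:
drive_tool(deltas=[{"jaw": 0.04,"linear": [0,-0.0005,-0.035],"spin": 0},{"jaw": 0.04,"linear": [0,0,-0.035],"spin": 0},{"jaw": 0.04,"linear": [0,0,-0.021],"spin": 0},{"jaw": 0.04,"linear": [0,0,-0.01],"spin": 0},{"jaw": 0.04,"linear": [0,0,0],"spin": 0}])

```text
time: 8.4
tool_pos: [0.45, -0.2587, 0.1553]
orientation: [-0.002, 0.707, 0.707, -0.0]
wrist_force: [0.6, -0.6, -0.3]
finger_gap: 0.47
finger_force: 0.0
```

Emit:
drive_tool(deltas=[{"jaw": 0.0,"linear": [0,0,0],"spin": 0},{"jaw": 0.0,"linear": [0,0,0],"spin": 0},{"jaw": 0.0,"linear": [0,0,0],"spin": 0},{"jaw": 0.0,"linear": [0,0,0],"spin": 0},{"jaw": 0.0,"linear": [0,0,0],"spin": 0}])

```text
time: 8.9
tool_pos: [0.4513, -0.261, 0.1589]
orientation: [0.002, 0.708, 0.707, 0.0]
wrist_force: [-0.7, 0.5, 5.4]
finger_gap: 0.14
finger_force: 49.2
```

Emit:
drive_tool(deltas=[{"jaw": 0.0,"linear": [0,0,0.015],"spin": 0},{"jaw": 0.0,"linear": [0,0,0.03],"spin": 0},{"jaw": 0.0,"linear": [0,0,0.04],"spin": 0},{"jaw": 0.0,"linear": [0,0,0.04],"spin": 0},{"jaw": 0.0,"linear": [0,0,0.025],"spin": 0}])

```text
time: 9.4
tool_pos: [0.4508, -0.2606, 0.311]
orientation: [0.002, 0.707, 0.707, 0.0]
wrist_force: [-0.2, -0.8, -0.3]
finger_gap: 0.141
finger_force: 49.0
```

Emit:
drive_tool(deltas=[{"jaw": 0.0,"linear": [0.004,0.02,0],"spin": 0},{"jaw": 0.0,"linear": [0.007,0.041,0],"spin": 0},{"jaw": 0.0,"linear": [0.007,0.041,0],"spin": 0},{"jaw": 0.0,"linear": [0.007,0.041,0],"spin": 0},{"jaw": 0.0,"linear": [0.007,0.041,0],"spin": 0}])

```text
time: 9.9
tool_pos: [0.4823, -0.0749, 0.3075]
orientation: [0.0, 0.708, 0.707, 0.0]
wrist_force: [0.6, 0.0, -0.5]
finger_gap: 0.147
finger_force: 49.0
```

Emit:
drive_tool(deltas=[{"jaw": 0.0,"linear": [0.007,0.041,0],"spin": 0},{"jaw": 0.0,"linear": [0.007,0.041,0],"spin": 0},{"jaw": 0.0,"linear": [0.007,0.041,0],"spin": 0},{"jaw": 0.0,"linear": [0.007,0.041,0],"spin": 0},{"jaw": 0.0,"linear": [0.0065,0.0245,0],"spin": 0}])

```text
time: 10.4
tool_pos: [0.5166, 0.115, 0.3074]
orientation: [-0.0, 0.707, 0.708, 0.0]
wrist_force: [0.1, 0.4, -0.8]
finger_gap: 0.148
finger_force: 49.0
```

Emit:
drive_tool(deltas=[{"jaw": 0.0,"linear": [0,0,-0.02],"spin": 0},{"jaw": 0.0,"linear": [0,0,-0.03],"spin": 0},{"jaw": 0.0,"linear": [0,0,-0.02],"spin": 0},{"jaw": 0.0,"linear": [0,0,0],"spin": 0},{"jaw": 0.0,"linear": [0,0,0],"spin": 0}])

```text
time: 10.9
tool_pos: [0.5167, 0.1121, 0.2373]
orientation: [-0.0, 0.707, 0.707, -0.0]
wrist_force: [-0.3, -0.5, -0.2]
finger_gap: 0.141
finger_force: 48.9
```

```bash
python3 - <<'E'
from h import *
w,st=look('w4',[(.5171,.1119,.044)])
p=st['tool_pos']; print(proj(w,p+[0,0.0135,-.158]),proj(w,p+[0,0,-.044]))
E
```

```text
10.9 [0.5167 0.1121 0.2373] 1.57 0.14064521347149067
(0.5171, 0.1119, 0.044) [252.3 181.5]
(np.float64(251.86597726694913), np.float64(176.62060430717807)) (np.float64(252.27307275569984), np.float64(279.2945418481948))
```

View pics/w4.png

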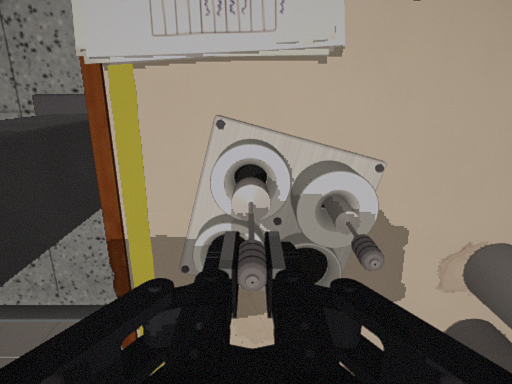

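The wrist view shows socket C's rim centred at (251,181), and the bob's foot edge at row 179 (predicted 177). It sits about 1 mm back in the hand, so I shift y by +1 mm and lower.

Emit:
drive_tool(deltas=[{"jaw": 0.0,"linear": [0,0.001,-0.02],"spin": 0},{"jaw": 0.0,"linear": [0,0,-0.012],"spin": 0},{"jaw": 0.0,"linear": [0,0,-0.012],"spin": 0},{"jaw": 0.0,"linear": [0,0,-0.01],"spin": 0},{"jaw": 0.0,"linear": [0,0,0],"spin": 0}])

```text
time: 11.45
tool_pos: [0.5159, 0.113, 0.1811]
orientation: [-0.001, 0.708, 0.707, -0.001]
wrist_force: [-0.5, -0.2, -1.5]
finger_gap: 0.145
finger_force: 49.2
```

Emit:
drive_tool(deltas=[{"jaw": 0.0,"linear": [0,0,-0.002],"spin": 0},{"jaw": 0.0,"linear": [0,0,-0.002],"spin": 0},{"jaw": 0.0,"linear": [0,0,-0.001],"spin": 0},{"jaw": 0.0,"linear": [0,0,0],"spin": 0},{"jaw": 0.0,"linear": [0,0,0],"spin": 0}])

```text
time: 11.95
tool_pos: [0.5171, 0.1131, 0.1782]
orientation: [0.0, 0.707, 0.707, 0.0]
wrist_force: [-0.8, -0.6, -1.5]
finger_gap: 0.145
finger_force: 49.2
```

Emit:
drive_tool(deltas=[{"jaw": 0.0,"linear": [0,0,-0.001],"spin": 0},{"jaw": 0.0,"linear": [0,0,-0.001],"spin": 0},{"jaw": 0.0,"linear": [0,0,0],"spin": 0},{"jaw": 0.0,"linear": [0,0,0],"spin": 0}])

```text
time: 12.35
tool_pos: [0.5175, 0.1132, 0.1779]
orientation: [0.001, 0.707, 0.707, 0.001]
wrist_force: [-2.8, -0.5, 5.9]
finger_gap: 0.144
finger_force: 50.1
```

Emit:
drive_tool(deltas=[{"jaw": 0.04,"linear": [0,0,0],"spin": 0},{"jaw": 0.04,"linear": [0,0,0],"spin": 0},{"jaw": 0.04,"linear": [0,0,0],"spin": 0},{"jaw": 0.04,"linear": [0,0,0.02],"spin": 0},{"jaw": 0.04,"linear": [0,0,0.04],"spin": 0}])

```text
time: 12.85
tool_pos: [0.5145, 0.1131, 0.2319]
orientation: [-0.003, 0.707, 0.707, -0.004]
wrist_force: [0.3, 0.7, 0.1]
finger_gap: 0.473
finger_force: 0.0
```

Emit:
drive_tool(deltas=[{"jaw": 0.04,"linear": [-0.005,-0.02,0.02],"spin": 0},{"jaw": 0.04,"linear": [-0.01,-0.04,0],"spin": 0},{"jaw": 0.04,"linear": [-0.01,-0.04,0],"spin": 0},{"jaw": 0.04,"linear": [-0.01,-0.04,0],"spin": 0},{"jaw": 0.04,"linear": [-0.01,-0.04,0],"spin": 0}])

```text
time: 13.35
tool_pos: [0.4714, -0.068, 0.2557]
orientation: [0.0, 0.707, 0.707, 0.0]
wrist_force: [0.3, -0.3, 0.1]
finger_gap: 0.466
finger_force: 0.0
```

Emit:
drive_tool(deltas=[{"jaw": 0.04,"linear": [-0.01,-0.04,0],"spin": 0},{"jaw": 0.04,"linear": [-0.01,-0.04,0],"spin": 0},{"jaw": 0.04,"linear": [-0.008,-0.034,0],"spin": 0},{"jaw": 0.04,"linear": [0,0,0],"spin": 0},{"jaw": 0.04,"linear": [0,0,0],"spin": 0}])

```text
time: 13.85
tool_pos: [0.4436, -0.1812, 0.2555]
orientation: [-0.001, 0.708, 0.706, 0.0]
wrist_force: [-0.1, 1.0, 0.6]
finger_gap: 0.469
finger_force: 0.0
```

```bash
python3 - <<'E'
from h import *
w,st=look('w5',[(.4446,-.1798,.113)])
s=snapshot('top')
cv2.imwrite('pics/m5.png',np.hstack([cv2.resize(w['image'][:,:,::-1],(400,300)),cv2.resize(s['image'][130:250,105:265,::-1],(400,300))]))
E
```

```text
13.85 [ 0.4436 -0.1812  0.2555] 1.568 0.46934275484377314
(0.4446, -0.1798, 0.113) [253.2 199. ]
```

View pics/m5.png

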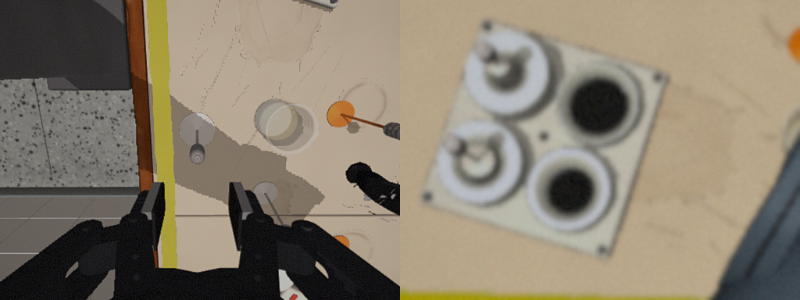

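Left half: wide-disc sleeve top at about (253,203), so y is about -0.182. Right half: bob and cylinder both upright in their sockets.

Emit:
drive_tool(deltas=[{"jaw": 0.04,"linear": [0.0005,-0.001,-0.035],"spin": 0},{"jaw": 0.04,"linear": [0,0,-0.035],"spin": 0},{"jaw": 0.04,"linear": [0,0,-0.019],"spin": 0},{"jaw": 0.04,"linear": [0,0,-0.01],"spin": 0},{"jaw": 0.04,"linear": [0,0,0],"spin": 0}])

```text
time: 14.45
tool_pos: [0.4438, -0.1803, 0.1554]
orientation: [-0.002, 0.707, 0.707, -0.0]
wrist_force: [-0.2, 0.3, 0.9]
finger_gap: 0.467
finger_force: 0.0
```

Emit:
drive_tool(deltas=[{"jaw": 0.0,"linear": [0,0,0],"spin": 0},{"jaw": 0.0,"linear": [0,0,0],"spin": 0},{"jaw": 0.0,"linear": [0,0,0],"spin": 0},{"jaw": 0.0,"linear": [0,0,0],"spin": 0},{"jaw": 0.0,"linear": [0,0,0],"spin": 0}])

```text
time: 14.95
tool_pos: [0.4453, -0.1823, 0.1585]
orientation: [0.001, 0.707, 0.707, 0.001]
wrist_force: [0.5, 1.0, 5.5]
finger_gap: 0.142
finger_force: 49.3
```

Emit:
drive_tool(deltas=[{"jaw": 0.0,"linear": [0,0,0.015],"spin": 0},{"jaw": 0.0,"linear": [0,0,0.03],"spin": 0},{"jaw": 0.0,"linear": [0,0,0.04],"spin": 0},{"jaw": 0.0,"linear": [0,0,0.04],"spin": 0},{"jaw": 0.0,"linear": [0,0,0.025],"spin": 0}])

```text
time: 15.45
tool_pos: [0.4448, -0.1822, 0.3099]
orientation: [0.002, 0.708, 0.707, 0.0]
wrist_force: [0.9, -0.5, -0.8]
finger_gap: 0.143
finger_force: 49.0
```

Emit:
drive_tool(deltas=[{"jaw": 0.0,"linear": [0.0075,0.012,0],"spin": 0},{"jaw": 0.0,"linear": [0.02,0.032,0],"spin": 0},{"jaw": 0.0,"linear": [0.02,0.032,0],"spin": 0},{"jaw": 0.0,"linear": [0.02,0.032,0],"spin": 0},{"jaw": 0.0,"linear": [0.02,0.032,0],"spin": 0}])

```text
time: 15.95
tool_pos: [0.5321, -0.0398, 0.3047]
orientation: [-0.001, 0.707, 0.707, -0.001]
wrist_force: [0.2, -0.4, -0.5]
finger_gap: 0.144
finger_force: 49.0
```

Emit:
drive_tool(deltas=[{"jaw": 0.0,"linear": [0.02,0.032,0],"spin": 0},{"jaw": 0.0,"linear": [0.018,0.0285,0],"spin": 0},{"jaw": 0.0,"linear": [0,0,-0.02],"spin": 0},{"jaw": 0.0,"linear": [0,0,-0.03],"spin": 0},{"jaw": 0.0,"linear": [0,0,-0.02],"spin": 0}])

```text
time: 16.45
tool_pos: [0.5688, 0.02, 0.2325]
orientation: [-0.002, 0.707, 0.707, -0.002]
wrist_force: [-0.2, 0.0, -0.7]
finger_gap: 0.137
finger_force: 49.0
```

Emit:
drive_tool(deltas=[{"jaw": 0.0,"linear": [0,0,0],"spin": 0},{"jaw": 0.0,"linear": [0,0,0],"spin": 0}])

```text
time: 16.65
tool_pos: [0.5691, 0.0192, 0.2353]
orientation: [-0.001, 0.707, 0.707, -0.001]
wrist_force: [-0.1, -0.8, -0.2]
finger_gap: 0.146
finger_force: 49.0
```

```bash
python3 - <<'E'
from h import *
w,st=look('w6',[(.5702,.0184,.038),(.5702,.0534,.038),(.5702,.0184,.019)])
p=st['tool_pos']; print(proj(w,p+[0,0.0235,-.158]),proj(w,p+[0,0,-.044]))
E
```

```text
16.65 [0.5691 0.0192 0.2353] 1.57 0.1463636725991162
(0.5702, 0.0184, 0.038) [253.7 181. ]
(0.5702, 0.0534, 0.038) [253.7 140.9]
(0.5702, 0.0184, 0.019) [253.6 175.4]
(np.float64(252.43738628631618), np.float64(163.5405008147366)) (np.float64(252.55998902602911), np.float64(279.34257393849003))
```

View pics/w6.png

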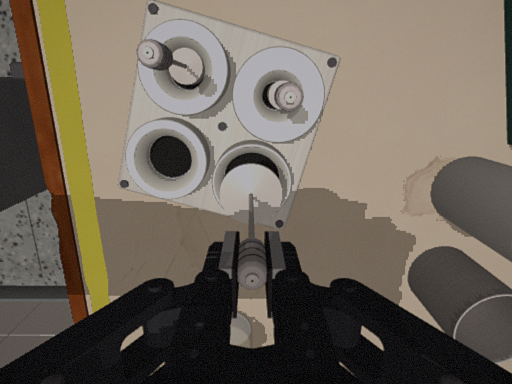

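The wrist view shows socket B's rim centred at (252.5,~182) and the foot's far edge at row 165, well aligned. Bob and cylinder stand in their sockets.

Emit:
drive_tool(deltas=[{"jaw": 0.0,"linear": [0,0,-0.02],"spin": 0},{"jaw": 0.0,"linear": [0,0,-0.012],"spin": 0},{"jaw": 0.0,"linear": [0,0,-0.012],"spin": 0},{"jaw": 0.0,"linear": [0,0,-0.01],"spin": 0},{"jaw": 0.0,"linear": [0,0,0],"spin": 0}])

```text
time: 17.2
tool_pos: [0.5689, 0.0187, 0.181]
orientation: [-0.001, 0.708, 0.707, -0.001]
wrist_force: [-0.6, 1.1, -0.7]
finger_gap: 0.141
finger_force: 49.0
```

Emit:
drive_tool(deltas=[{"jaw": 0.0,"linear": [0,0,-0.002],"spin": 0},{"jaw": 0.0,"linear": [0,0,-0.002],"spin": 0},{"jaw": 0.0,"linear": [0,0,0],"spin": 0},{"jaw": 0.0,"linear": [0,0,0],"spin": 0}])

```text
time: 17.6
tool_pos: [0.5701, 0.0187, 0.1794]
orientation: [0.0, 0.707, 0.707, 0.0]
wrist_force: [-1.0, 0.3, -0.9]
finger_gap: 0.145
finger_force: 49.0
```

Emit:
drive_tool(deltas=[{"jaw": 0.0,"linear": [0,0,-0.001],"spin": 0},{"jaw": 0.0,"linear": [0,0,0],"spin": 0},{"jaw": 0.0,"linear": [0,0,0],"spin": 0}])

```text
time: 17.9
tool_pos: [0.57, 0.0187, 0.178]
orientation: [0.0, 0.707, 0.707, 0.0]
wrist_force: [-0.7, -0.7, -0.2]
finger_gap: 0.143
finger_force: 49.0
```

Emit:
drive_tool(deltas=[{"jaw": 0.0,"linear": [0,0,-0.001],"spin": 0},{"jaw": 0.0,"linear": [0,0,-0.001],"spin": 0},{"jaw": 0.0,"linear": [0,0,0],"spin": 0},{"jaw": 0.0,"linear": [0,0,0],"spin": 0}])

```text
time: 18.3
tool_pos: [0.5702, 0.0187, 0.1777]
orientation: [0.001, 0.707, 0.707, 0.001]
wrist_force: [-2.1, 0.1, 5.8]
finger_gap: 0.146
finger_force: 49.8
```

Emit:
drive_tool(deltas=[{"jaw": 0.04,"linear": [0,0,0],"spin": 0},{"jaw": 0.04,"linear": [0,0,0],"spin": 0},{"jaw": 0.04,"linear": [0,0,0],"spin": 0},{"jaw": 0.04,"linear": [0,0,0.02],"spin": 0},{"jaw": 0.04,"linear": [0,0,0.04],"spin": 0}])

```text
time: 18.8
tool_pos: [0.5675, 0.0189, 0.2316]
orientation: [-0.004, 0.707, 0.707, -0.003]
wrist_force: [1.0, -1.0, 0.7]
finger_gap: 0.468
finger_force: 0.0
```

Emit:
drive_tool(deltas=[{"jaw": 0.04,"linear": [-0.002,-0.02,0.02],"spin": 0},{"jaw": 0.04,"linear": [-0.004,-0.04,0],"spin": 0},{"jaw": 0.04,"linear": [-0.004,-0.04,0],"spin": 0},{"jaw": 0.04,"linear": [-0.004,-0.04,0],"spin": 0},{"jaw": 0.04,"linear": [-0.004,-0.04,0],"spin": 0}])

```text
time: 19.3
tool_pos: [0.5517, -0.1627, 0.2557]
orientation: [-0.0, 0.707, 0.707, 0.0]
wrist_force: [0.2, -1.3, -0.1]
finger_gap: 0.47
finger_force: 0.0
```

Emit:
drive_tool(deltas=[{"jaw": 0.04,"linear": [-0.004,-0.04,0],"spin": 0},{"jaw": 0.04,"linear": [-0.004,-0.04,0],"spin": 0},{"jaw": 0.04,"linear": [-0.002,-0.032,0],"spin": 0},{"jaw": 0.04,"linear": [0,0,0],"spin": 0},{"jaw": 0.04,"linear": [0,0,0],"spin": 0}])

```text
time: 19.8
tool_pos: [0.5416, -0.2738, 0.2552]
orientation: [-0.001, 0.708, 0.706, 0.0]
wrist_force: [-0.7, 0.1, -1.1]
finger_gap: 0.469
finger_force: 0.0
```

```bash
python3 - <<'E'
from h import *
w,st=look('w7',[(.5423,-.2725,.113)])
s=snapshot('top')
cv2.imwrite('pics/m7.png',np.hstack([cv2.resize(w['image'][:,:,::-1],(400,300)),cv2.resize(s['image'][130:250,105:265,::-1],(400,300))]))
E
```

```text
19.8 [ 0.5416 -0.2738  0.2552] 1.568 0.4687759804716531
(0.5423, -0.2725, 0.113) [252.9 199.3]
```

View pics/m7.png

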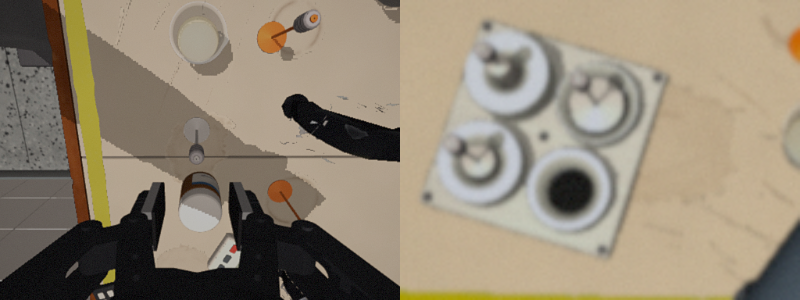

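Left half: small-disc sleeve top at about (252,201), as predicted. Right half: three spindles upright in sockets A, B and C.

Emit:
drive_tool(deltas=[{"jaw": 0.04,"linear": [0,0,-0.035],"spin": 0},{"jaw": 0.04,"linear": [0,0,-0.035],"spin": 0},{"jaw": 0.04,"linear": [0,0,-0.019],"spin": 0},{"jaw": 0.04,"linear": [0,0,-0.01],"spin": 0},{"jaw": 0.04,"linear": [0,0,0],"spin": 0}])

```text
time: 20.4
tool_pos: [0.5413, -0.2716, 0.1552]
orientation: [-0.002, 0.707, 0.707, -0.0]
wrist_force: [0.1, 0.0, 0.5]
finger_gap: 0.472
finger_force: 0.0
```

Emit:
drive_tool(deltas=[{"jaw": 0.0,"linear": [0,0,0],"spin": 0},{"jaw": 0.0,"linear": [0,0,0],"spin": 0},{"jaw": 0.0,"linear": [0,0,0],"spin": 0},{"jaw": 0.0,"linear": [0,0,0],"spin": 0},{"jaw": 0.0,"linear": [0,0,0],"spin": 0}])

```text
time: 20.9
tool_pos: [0.5427, -0.2739, 0.159]
orientation: [0.002, 0.708, 0.707, 0.0]
wrist_force: [-1.5, 0.9, 6.1]
finger_gap: 0.141
finger_force: 49.3
```

Emit:
drive_tool(deltas=[{"jaw": 0.0,"linear": [0,0,0.015],"spin": 0},{"jaw": 0.0,"linear": [0,0,0.03],"spin": 0},{"jaw": 0.0,"linear": [0,0,0.04],"spin": 0},{"jaw": 0.0,"linear": [0,0,0.04],"spin": 0},{"jaw": 0.0,"linear": [0,0,0.025],"spin": 0}])

```text
time: 21.4
tool_pos: [0.5423, -0.2736, 0.3111]
orientation: [0.002, 0.707, 0.707, 0.0]
wrist_force: [-0.2, 0.0, -0.7]
finger_gap: 0.143
finger_force: 49.0
```

Emit:
drive_tool(deltas=[{"jaw": 0.0,"linear": [-0.003,0.02,0],"spin": 0},{"jaw": 0.0,"linear": [-0.0055,0.039,0],"spin": 0},{"jaw": 0.0,"linear": [-0.0055,0.039,0],"spin": 0},{"jaw": 0.0,"linear": [-0.0055,0.039,0],"spin": 0},{"jaw": 0.0,"linear": [-0.0055,0.039,0],"spin": 0}])

```text
time: 21.9
tool_pos: [0.5164, -0.096, 0.3073]
orientation: [-0.0, 0.708, 0.707, 0.0]
wrist_force: [-0.1, 0.1, -0.5]
finger_gap: 0.144
finger_force: 49.0
```

Emit:
drive_tool(deltas=[{"jaw": 0.0,"linear": [-0.0055,0.039,0],"spin": 0},{"jaw": 0.0,"linear": [-0.0055,0.039,0],"spin": 0},{"jaw": 0.0,"linear": [-0.0055,0.039,0],"spin": 0},{"jaw": 0.0,"linear": [-0.004,0.02,0],"spin": 0},{"jaw": 0.0,"linear": [0,0,-0.02],"spin": 0}])

```text
time: 22.4
tool_pos: [0.497, 0.0424, 0.2904]
orientation: [0.002, 0.706, 0.708, 0.003]
wrist_force: [0.7, -0.0, -1.0]
finger_gap: 0.138
finger_force: 49.0
```

Emit:
drive_tool(deltas=[{"jaw": 0.0,"linear": [0,0,-0.03],"spin": 0},{"jaw": 0.0,"linear": [0,0,-0.02],"spin": 0},{"jaw": 0.0,"linear": [0,0,0],"spin": 0},{"jaw": 0.0,"linear": [0,0,0],"spin": 0}])

```text
time: 22.8
tool_pos: [0.4962, 0.0396, 0.2373]
orientation: [-0.0, 0.707, 0.707, -0.0]
wrist_force: [-0.0, 0.1, -1.7]
finger_gap: 0.143
finger_force: 48.9
```

```bash
python3 - <<'E'
from h import *
w,st=look('w8',[(.4969,.0387,.038),(.4969,.0737,.038)])
p=st['tool_pos']; print(proj(w,p+[0,0.0175,-.158]),proj(w,p+[0,0,-.044]))
E
```

```text
22.8 [0.4962 0.0396 0.2373] 1.57 0.14326780612210802
(0.4969, 0.0387, 0.038) [252.6 180.4]
(0.4969, 0.0737, 0.038) [252.6 140.6]
(np.float64(251.82880955276673), np.float64(171.40774336939313)) (np.float64(252.2570977746389), np.float64(279.3039385837717))
```

View pics/w8.png

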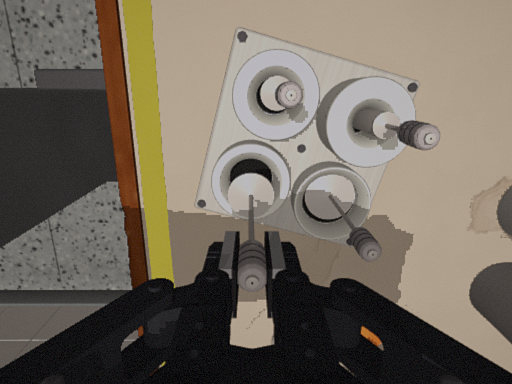

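The wrist view shows socket D's rim centred at (251.5,~180) and the foot's far edge at row 173, aligned. The other three spindles stand in their sockets.

Emit:
drive_tool(deltas=[{"jaw": 0.0,"linear": [0,0,-0.02],"spin": 0},{"jaw": 0.0,"linear": [0,0,-0.012],"spin": 0},{"jaw": 0.0,"linear": [0,0,-0.012],"spin": 0},{"jaw": 0.0,"linear": [0,0,-0.01],"spin": 0},{"jaw": 0.0,"linear": [0,0,0],"spin": 0}])

```text
time: 23.35
tool_pos: [0.4954, 0.0397, 0.1812]
orientation: [-0.001, 0.707, 0.707, -0.001]
wrist_force: [0.1, -0.8, -1.3]
finger_gap: 0.142
finger_force: 48.9
```

Emit:
drive_tool(deltas=[{"jaw": 0.0,"linear": [0,0,-0.002],"spin": 0},{"jaw": 0.0,"linear": [0,0,-0.002],"spin": 0},{"jaw": 0.0,"linear": [0,0,-0.001],"spin": 0},{"jaw": 0.0,"linear": [0,0,0],"spin": 0},{"jaw": 0.0,"linear": [0,0,0],"spin": 0}])

```text
time: 23.85
tool_pos: [0.4966, 0.0397, 0.1782]
orientation: [0.0, 0.707, 0.707, 0.0]
wrist_force: [0.2, -1.1, -1.7]
finger_gap: 0.142
finger_force: 48.9
```

Emit:
drive_tool(deltas=[{"jaw": 0.0,"linear": [0,0,-0.001],"spin": 0},{"jaw": 0.0,"linear": [0,0,-0.001],"spin": 0},{"jaw": 0.0,"linear": [0,0,0],"spin": 0},{"jaw": 0.0,"linear": [0,0,0],"spin": 0}])

```text
time: 24.25
tool_pos: [0.497, 0.0397, 0.178]
orientation: [0.001, 0.707, 0.707, 0.001]
wrist_force: [-2.2, 0.5, 5.9]
finger_gap: 0.144
finger_force: 50.0
```

Seated. Releasing, rising clear, then a final check.

Emit:
drive_tool(deltas=[{"jaw": 0.04,"linear": [0,0,0],"spin": 0},{"jaw": 0.04,"linear": [0,0,0],"spin": 0},{"jaw": 0.04,"linear": [0,0,0],"spin": 0},{"jaw": 0.04,"linear": [0,0,0.02],"spin": 0},{"jaw": 0.04,"linear": [0,0,0.04],"spin": 0}])

```text
time: 24.75
tool_pos: [0.494, 0.0398, 0.2321]
orientation: [-0.003, 0.707, 0.707, -0.003]
wrist_force: [0.1, 1.0, -0.3]
finger_gap: 0.467
finger_force: 0.0
```

Emit:
drive_tool(deltas=[{"jaw": 0.04,"linear": [0,0,0.04],"spin": 0},{"jaw": 0.04,"linear": [-0.02,-0.04,0.02],"spin": 0},{"jaw": 0.04,"linear": [-0.02,-0.04,0],"spin": 0},{"jaw": 0.04,"linear": [-0.02,-0.04,0],"spin": 0},{"jaw": 0.04,"linear": [-0.02,-0.04,0],"spin": 0}])

```text
time: 25.25
tool_pos: [0.4157, -0.1215, 0.2961]
orientation: [0.0, 0.707, 0.707, 0.0]
wrist_force: [1.1, -0.5, -0.5]
finger_gap: 0.47
finger_force: 0.0
```

Emit:
drive_tool(deltas=[{"jaw": 0.04,"linear": [-0.02,-0.03,0],"spin": 0},{"jaw": 0.04,"linear": [0,0,0],"spin": 0},{"jaw": 0.04,"linear": [0,0,0],"spin": 0},{"jaw": 0.04,"linear": [0,0,0],"spin": 0},{"jaw": 0.04,"linear": [0,0,0],"spin": 0}])

```text
time: 25.75
tool_pos: [0.3969, -0.1494, 0.2958]
orientation: [-0.0, 0.707, 0.707, 0.0]
wrist_force: [-0.0, -0.5, -1.5]
finger_gap: 0.47
finger_force: 0.0
```

```bash
python3 - <<'E'
from h import *
s=snapshot('top');d=snapshot('side')
a=cv2.resize(s['image'][130:250,105:265,::-1],(400,300));b=cv2.resize(d['image'][110:275,190:410,::-1],(400,300))
c=cv2.resize(s['image'][130:250,230:390,::-1],(400,300))
cv2.imwrite('pics/fin.png',np.vstack([np.hstack([a,b]),np.hstack([c,c*0])]))
E
```

```text
(no output)
```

View pics/fin.png

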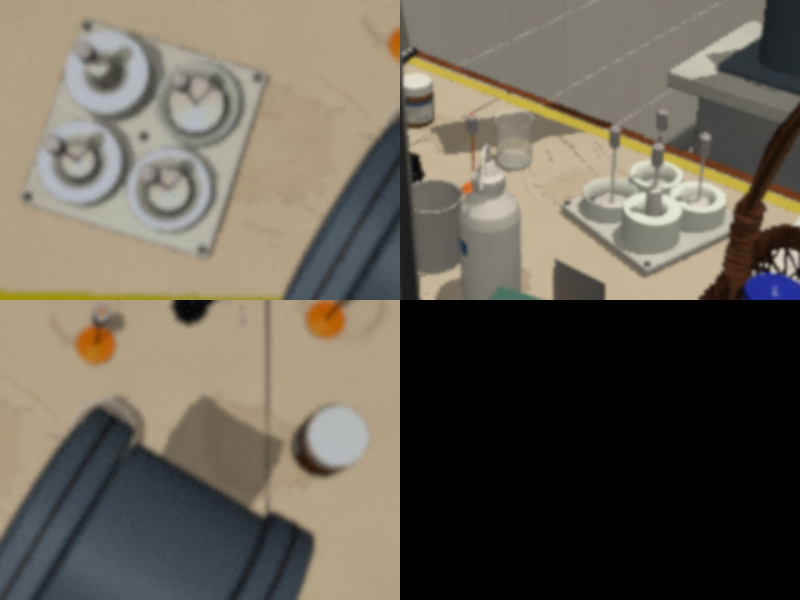

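All four spindles stand upright in their sockets (side crop: rods at x≈614, 657, 661 and 705). The beaker and jar are still standing where they were.

```bash
python3 -c "
from station import env
print(env.job_done())"
```

```text
the job is handed in; nothing more can be done
None
```

All four spindles were placed upright and seated on the floors of their matching sockets, the beaker and sample jar were not touched, and the job was handed in at about 26 s of the 91 s allowed.

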